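# Unscrew the rattle jar and gather the stray chunks into it

## Task

Unscrew the yellow cap of the clear jar, turning it anticlockwise with as many regrips as it needs until it lifts free, and set the cap down inside the pulled-out wooden tray. Then clear all the stray wooden chunks and blocks off the shelf top into the jar. Leave the green ball, the clacker paddle, the glass prism and the nested cups where they are.

Things in the scene. Friction and masses are not known exactly. Their poses are not given: they have to be found in the camera images.
- jar: Clear plastic jar fixed to the shelf top, upright, 96 mm across. Origin: centre of its underside, z up. Shoulder 90 mm up; above it a neck 52 mm across to the rim 110 mm up. The round mouth, 40 mm across inside, is wide open once the cap is off; inside the jar is 88 mm across, floor 4 mm up with a cone 44 mm across and 26 mm tall in its middle that spreads what drops in.
- cap: Yellow ribbed screw cap, 62 mm across, 27 mm tall, hollow below (closed top 12 mm thick), about 80 g. Origin: centre of its lower edge, 95 mm above the shelf top while screwed on; z out of its top. Inner lugs hold it on the neck until it is turned anticlockwise from above about 2.5 rad in all (several grasps), without rising; then it lifts straight up, clear after 20 mm.
- cap_mid (a point): Middle of the cap, on its axis 13.5 mm above the skirt's lower edge.
- collar (a joint): How far the cap has been unscrewed, rad: the orange thread collar round the foot of the neck, which turns with the cap. 0 = tight, grows as the cap turns anticlockwise seen from above. The cap is held below about 2.45 and lifts free from about 2.5 to the stop at 2.64. It turns stiffly (about 0.2 N m) and stays where it is left.
- tray: Pull-out tray of pale wood, latched open and fixed in place, 160 x 160 mm outside, walls 5 mm thick and 14 mm tall, yaw up to 0.15 rad. Origin: centre of its underside; x points away from the robot towards its blue spring housing (55 x 180 x 34 mm, starting 81 mm from the origin).
- tray_mid (a point): Centre of the tray's inner floor, 5 mm above the shelf top.
- ball: Ridged green silicone ball, 60 mm, with a flat foot. A bystander. Origin at its underside.
- clacker: Beech clacker paddle lying flat, about 210 x 60 x 22 mm, handle towards its -x. A bystander. Origin near its middle, at its underside.
- prism: Frosted glass prism, about 45 mm wide and 45 mm tall, standing. A bystander. Origin: centre of its underside.
- cups: Three pale blue ceramic cups nested in one another, 80 mm across, 79 mm tall in all; they move as one. A bystander. Origin: centre of the underside.
- chunk0: Hexagonal beech chunk, 22 mm across flats (flats face its x axis and every 60 degrees from it), 20 mm tall, 14 to 30 g. Origin: centre of its underside. May be absent.
- chunk0_mid (a point): Middle of chunk0, 10 mm above its origin along its z.
- chunk1: Hexagonal beech chunk, 22 mm across flats (flats face its x axis and every 60 degrees from it), 20 mm tall, 14 to 30 g. Origin: centre of its underside. May be absent.
- chunk1_mid (a point): Middle of chunk1, 10 mm above its origin along its z.
- chunk2: Hexagonal beech chunk, 22 mm across flats (flats face its x axis and every 60 degrees from it), 20 mm tall, 14 to 30 g. Origin: centre of its underside. May be absent.
- chunk2_mid (a point): Middle of chunk2, 10 mm above its origin along its z.
- chunk3: Red painted beech block, 24 mm along its x, 20 mm along its y, 20 mm tall, 14 to 30 g. Origin: centre of its underside. May be absent.
- chunk3_mid (a point): Middle of chunk3, 10 mm above its origin along its z.
- chunk4: Green painted beech block, 24 mm along its x, 20 mm along its y, 20 mm tall, 14 to 30 g. Origin: centre of its underside. May be absent.
- chunk4_mid (a point): Middle of chunk4, 10 mm above its origin along its z.
- chunk5: Blue painted beech block, 24 mm along its x, 20 mm along its y, 20 mm tall, 14 to 30 g. Origin: centre of its underside. May be absent.
- chunk5_mid (a point): Middle of chunk5, 10 mm above its origin along its z.
- chunk6: Yellow painted beech block, 24 mm along its x, 20 mm along its y, 20 mm tall, 14 to 30 g. Origin: centre of its underside. May be absent.
- chunk6_mid (a point): Middle of chunk6, 10 mm above its origin along its z.

How it is judged (in metres and radians):
On the way, in this order (a step that is already met when the one before it is completed fails the run):
1. the cap is unscrewed: collar turned past 2.4 rad (value of joint collar above 2.4 rad), for 0.2 s.
2. the cap is lifted off the jar's neck ((distance between cap_mid and jar above 0.134 m or horizontal distance between cap_mid and jar above 0.06 m)), for 0.1 s.
3. the cap is in the tray (x of cap_mid in the frame of tray_mid between -0.045 and 0.045 m and y of cap_mid in the frame of tray_mid between -0.045 and 0.045 m and z of cap_mid in the frame of tray_mid below 0.04 m and linear speed of cap below 0.03 m/s and contact force between cap and the fingers below 0.2 N), for 0.2 s.
At the end, for the whole second after the job is handed in: The cap rests in the tray, its middle within 45 mm of the tray's centre along each side and under 40 mm above its floor; every chunk present rests inside the jar (middle within 46 mm of its axis and under 88 mm up, or within 14 mm and under 100 mm up) (x of cap_mid in the frame of tray_mid between -0.045 and 0.045 m and y of cap_mid in the frame of tray_mid between -0.045 and 0.045 m and z of cap_mid in the frame of tray_mid below 0.04 m and linear speed of each of cap, chunk0, chunk1, chunk2, chunk3, chunk4, chunk5, chunk6 below 0.03 m/s and ((horizontal distance between chunk0_mid and jar below 0.046 m and z of chunk0_mid in the frame of jar below 0.088 m) or (horizontal distance between chunk0_mid and jar below 0.014 m and z of chunk0_mid in the frame of jar below 0.1 m)) and ((horizontal distance between chunk1_mid and jar below 0.046 m and z of chunk1_mid in the frame of jar below 0.088 m) or (horizontal distance between chunk1_mid and jar below 0.014 m and z of chunk1_mid in the frame of jar below 0.1 m)) and ((horizontal distance between chunk2_mid and jar below 0.046 m and z of chunk2_mid in the frame of jar below 0.088 m) or (horizontal distance between chunk2_mid and jar below 0.014 m and z of chunk2_mid in the frame of jar below 0.1 m)) and ((horizontal distance between chunk3_mid and jar below 0.046 m and z of chunk3_mid in the frame of jar below 0.088 m) or (horizontal distance between chunk3_mid and jar below 0.014 m and z of chunk3_mid in the frame of jar below 0.1 m)) and ((horizontal distance between chunk4_mid and jar below 0.046 m and z of chunk4_mid in the frame of jar below 0.088 m) or (horizontal distance between chunk4_mid and jar below 0.014 m and z of chunk4_mid in the frame of jar below 0.1 m)) and ((horizontal distance between chunk5_mid and jar below 0.046 m and z of chunk5_mid in the frame of jar below 0.088 m) or (horizontal distance between chunk5_mid and jar below 0.014 m and z of chunk5_mid in the frame of jar below 0.1 m)) and ((horizontal distance between chunk6_mid and jar below 0.046 m and z of chunk6_mid in the frame of jar below 0.088 m) or (horizontal distance between chunk6_mid and jar below 0.014 m and z of chunk6_mid in the frame of jar below 0.1 m))); the robot touches nothing.
It fails at once if the ball is moved more than 40 mm (distance of ball from where it was at the start of the episode above 0.04 m).
It fails at once if the clacker is moved more than 40 mm (distance of clacker from where it was at the start of the episode above 0.04 m).
It fails at once if the prism is moved more than 40 mm (distance of prism from where it was at the start of the episode above 0.04 m).
It fails at once if the cups is moved more than 40 mm (distance of cups from where it was at the start of the episode above 0.04 m).
Of chunk0, chunk1, chunk2, chunk3, chunk4, chunk5, chunk6 only 4 to 6 are there at a start; the rules pass over those that are not, and their reading is None.
At some moment in a run one of chunk0, chunk1, chunk2, chunk3, chunk4, chunk5, chunk6 may be knocked a few centimetres aside while the robot is not near it.
Once in a run the grip may slacken for a moment while it holds something.
It also fails if it takes over 210 s, if anything falls off the work surface, if the arm or the gripper's body presses on something with over 40 N, if the wrist force passes 120 N, or if a joint passes its speed limit or range.

## Robot

A 6-joint arm with a two-finger parallel gripper is mounted at the origin on the work surface. World frame = base frame: x ahead of the robot, y to its left, z up, the work surface at z = 0. Lengths are in mm, angles in rad, forces in N, time in s.
With the tool pointing down it reaches from about 250 to 775 mm from the base axis. Payload 4 kg.
Tool frame: the origin (TCP) lies on the centre line of the jaws, within the pads' length; the fingertips stand ctrl.tip_reach ahead of it and the grasp point (between the pads) lies 6 mm ahead of it (ctrl.tip_reach is the distance from the TCP to the fingertips, in mm); z points along the fingers, y is the line along which they close (so a half turn about z gives the same grasp; the last joint's range is limited). The gripper opens to 94 mm and grips with 3 to 60 N. Pads are 16 mm wide; open, the fingers measure 119 mm over their backs; the gripper's body (75 mm by 177 mm) begins 78 mm behind the grasp point.
Start: joints at [-1.253, 0.087, 1.371, -0, 1.684, -0.103], TCP at [224.669, -502.037, 230.506] pointing down, gripper open.
Joint ranges: [-3.1, 3.1], [-0.76, 2.03], [0.27, 2.55], [-1.08, 4.22], [0.17, 2.65], [-2.57, 2.57]. Speed limits (rad/s): [2.79, 2.79, 3.14, 3.14, 3.14, 3.14].

## Interface

Orientations are given as a rotation vector (axis times angle).
In Python, from plant import ctrl, imaging, ticket gives the robot as it stands.
- The arm moves only by the tool play_rows, never from a script. Its argument "steps" is a list of rows, each a list of 2 entries, a list of its own where there are three numbers: the shift along the tool's x, y, z scaled (see below), then the turn, a rotation vector about the tool's x, y, z scaled (see below). A call has 1 to 20 rows; each row shifts and turns the commanded pose from where the row before left it, along the tool's axes as they then stand; what a row does not reach is not made up. The controller multiplies each number of a shift by 25 cm and each number of a turn by 90 degrees. A row lasts 1/12 s, in which the tool goes at most 41.7 mm and 7.16 degrees, less where a joint would pass 70% of its speed; a pose out of reach is approached as far as the arm can. A call with a number of a shift or a turn outside -1 to 1 is refused whole. A call with a gripper value outside its range is refused whole. "hand" is the opening, from 0 (shut) to 1 (fully open), set as the call begins (left out, the last holds). The fingers move at their own pace and stop on an object; the grip force is fixed at half the most. Time passes only in rows, so rows that do not move let the fingers close. It gives the time, the measured TCP pose, the force, the opening and the grip force at its end, in the units of the state.
- ctrl.state(): the state, without advancing time (a new reading comes with each control period).
- imaging.camera(name): name is "scene" or "top" or "wrist"; returns a dict with "img" (420x560x3 uint8, red, green, blue), "z_map" (420x560 float32, mm along the optical axis (not along the pixel's ray), 0 where there is no reading), "mtx" (3x3 intrinsics, pixels), "extrinsics" (4x4, takes a point from camera to world coordinates); the wrist camera has in their place "T_tool_cam" (4x4, takes a point from camera to tool coordinates, whose origin is the TCP and whose axes are the flange's). Camera axes: x right, y down, z forward; pixel columns grow to the right and rows downward; lengths in mm; the calibration is good to about 2 mm. A picture is of the moment at which its call begins: read the wrist's pose just before it.
- ticket.finish_job(): hands the job in; it is judged then, once.
The state is a dict: "t": time; "qpos": joint angles; "joint_vel": joint speeds; "joint_efforts": joint torques, N m; "tool_pos": TCP position; "eef_rot": TCP orientation; "wrist_force": force on the tool from outside, world axes, zero at the start; "ft_torque": the same for the moment, N m; "grip_width": finger opening in mm; "grasp_force": force on a finger pad.
Only numpy, scipy, OpenCV 4.12 (cv2) and the standard library are available. Lean on these libraries where they do the work, as an engineer would, in place of code of your own. Each camera call takes 0.05 s, during which the arm holds its last target. There are 200 camera calls.

## Working session

There is one attempt and no reset: what is moved stays moved. The work goes in short steps, Python scripts to look and compute and a tool call to move; the robot and the scene stay as the last step left them, time stands still between calls to the robot, and variables do not carry over. Pictures are saved under pics/ and viewed, at most 14 in all, crops included, and the job is handed in when it is done.

Besides the shell and the picture viewer there is one more tool, called after "Request:" as name(argument=value, ...), one argument or row to a line, values as JSON. play_rows: Moves the arm, as the interface text tells. Shifts and turns lie within -1 to 1; 1 stands for 25 cm of shift or 90 degrees of turn. Its arguments: {"type":"object","properties":{"steps":{"type":"array","items":{"type":"array"}},"hand":{"type":"number"}},"required":["steps"]}

```bash
mkdir -p pics; ls
python3 - <<'E'
from plant import ctrl, imaging
import cv2,numpy as np
print(ctrl.state(), ctrl.tip_reach)
for n in ["scene","top"]:
    c=imaging.camera(n); cv2.imwrite(f"pics/{n}0.png",c["img"][:,:,::-1]); print(n,c["mtx"].tolist(),np.round(c["extrinsics"],3).tolist())
    np.savez(f"{n}0.npz",**c)
E
```

```text
pics
{'t': 0.0, 'qpos': array([-1.25309110e+00,  8.79370541e-02,  1.37224274e+00, -4.29180041e-08,
        1.68358496e+00, -1.03131118e-01]), 'joint_vel': array([-0.00025635, -0.00179534, -0.00105645, -0.00018447,  0.00043433,
       -0.00082029]), 'joint_efforts': array([ 6.44188058e-04, -3.40183568e+01, -3.02424109e+01,  7.16948742e-02,
        3.28317506e-02, -1.72288233e-04]), 'tool_pos': array([ 224.51443473, -501.55206841,  229.31976398]), 'eef_rot': array([-3.07018861e+00, -6.55729812e-01,  3.65169503e-04]), 'wrist_force': array([-0.35756573, -0.44167174, -0.40705366]), 'ft_torque': array([-0.02825436, -0.02584492, -0.00603107]), 'grasp_force': 0.0, 'grip_width': 93.92512175671935} 25.0
scene [[385.95745672496344, 0.0, 275.0076975900835], [0.0, 385.95745672496344, 205.06595408621953], [0.0, 0.0, 1.0]] [[0.021, 0.833, -0.553, 1095.758], [1.0, -0.017, 0.012, 8.688], [0.001, -0.553, -0.833, 933.895], [0.0, 0.0, 0.0, 1.0]]
top [[441.32602370963815, 0.0, 273.97469586444726], [0.0, 441.32602370963815, 215.4784086930362], [0.0, 0.0, 1.0]] [[-0.003, -0.993, 0.114, 445.638], [-1.0, 0.0, -0.023, 23.512], [0.023, -0.114, -0.993, 965.838], [0.0, 0.0, 0.0, 1.0]]
```

View pics/top0.png

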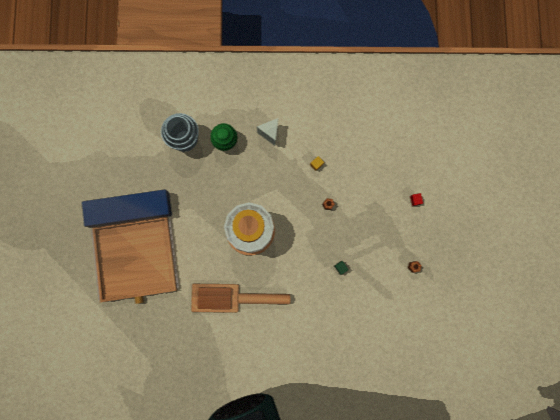

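View pics/scene0.png

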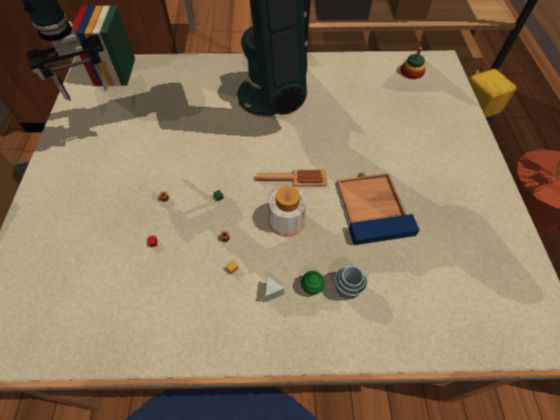

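The top view shows the cap/jar at (249,225), the tray (135,258), the housing above it, and the clacker (240,298). The bystanders are the cups (180,131), ball (224,137) and prism (270,131). The chunks are yellow (317,163), hex (329,204), red (417,200), hex (415,267) and green (341,268), five in all. The scene view agrees.

```bash
cat > h.py <<'E'
import numpy as np, cv2
from scipy.spatial.transform import Rotation as R
from plant import ctrl, imaging
def cloud(c,T=None):
    T=c["extrinsics"] if T is None else T
    h,w=c["z_map"].shape; u,v=np.meshgrid(np.arange(w),np.arange(h)); z=c["z_map"]; K=c["mtx"]
    p=np.stack([(u-K[0,2])/K[0,0]*z,(v-K[1,2])/K[1,1]*z,z,np.ones_like(z)],-1)
    return (p@T.T)[...,:3]
def ray(c,uv,zp,T=None):
    T=c["extrinsics"] if T is None else T
    K=c["mtx"]; d=T[:3,:3]@np.array([(uv[0]-K[0,2])/K[0,0],(uv[1]-K[1,2])/K[1,1],1]); o=T[:3,3]
    return o+d*(zp-o[2])/d[2]
def wrist():
    s=ctrl.state(); c=imaging.camera("wrist")
    W=np.eye(4); W[:3,:3]=R.from_rotvec(s["eef_rot"]).as_matrix(); W[:3,3]=s["tool_pos"]
    return s,c,W@c["T_tool_cam"]
def blobs(c,P,lo=10,hi=30,amin=20,amax=4000):
    """components of the depth cloud by height: centre uv, xyz of the minAreaRect centre on the top, size, yaw"""
    m=((P[...,2]>lo)&(P[...,2]<hi)&(c["z_map"]>0)).astype(np.uint8)
    n,l,st,ce=cv2.connectedComponentsWithStats(m,connectivity=4); out=[]
    for i in range(1,n):
        if amin<st[i,4]<amax:
            k=l==i; q=P[k]; zt=np.percentile(q[:,2],90); q=q[q[:,2]>zt-4]
            (cx,cy),(a,b),th=cv2.minAreaRect(q[:,:2].astype(np.float32))
            out.append((ce[i].round(),q.mean(0).round(1),np.round([cx,cy,a,b,th],1),c["img"][k].mean(0).round(),st[i,4]))
    return out
E
python3 - <<'E'
from h import *
for n in["top","scene"]:
    c=dict(np.load(f"{n}0.npz")); P=cloud(c); print(n)
    for b in blobs(c,P,10,30,15): print(*b)
    hsv=cv2.cvtColor(c["img"],cv2.COLOR_RGB2HSV)
    for lo,hi in((112,135),(3,18),(24,44)):
        m=(P[...,2]>lo)&(P[...,2]<hi)
        if lo>100:
            q=P[m&(np.abs(P[...,1]-50)<200)]; q=q[np.abs(q[:,0]-450)<100];print("cap",len(q),np.median(q,0),q.min(0),q.max(0), cv2.minEnclosingCircle(q[:,:2].astype(np.float32)))
c=dict(np.load("top0.npz"));P=cloud(c)
print("tray corners z14",[ray(c,p,14)[:2].round() for p in((95,230),(169,219),(176,292),(102,301))])
print("tray depth",P[258,135], "floor",P[350,120],P[150,400])
for b in blobs(c,P,26,130,60,6000):print(*b)
E
```

```text
top
[179. 131.] [741.4 209.3  26.4] [739.6 208.8  14.1  32.   30.2] [38. 44. 44.] 51
[265. 137.] [728.9  20.3  27.1] [729.5  21.2  49.2   1.4  54.6] [71. 74. 64.] 52
[190. 148.] [704.5 181.8  27.6] [703.8 182.5   1.   18.8  40.7] [36. 40. 40.] 17
[316. 163.] [672.2 -91.5  20.6] [671.8 -91.4  19.   24.5  40.3] [155. 121.  34.] 108
[133. 254.] [477.3 300.4  17.8] [482.8 299.4 224.7 178.7  11.1] [119.  87.  58.] 1034
[416. 199.] [ 591.2 -309.8   20.5] [ 591.5 -309.3   23.1   20.8    8.2] [137.  23.  19.] 116
[328. 203.] [ 580.2 -115.1   20.8] [ 580.3 -115.    21.6   19.6   52.6] [100.  59.  33.] 100
[341. 267.] [ 443.2 -140.9   20.7] [ 442.7 -141.3   22.9   20.    32.8] [40. 65. 43.] 117
[414. 266.] [ 444.2 -299.7   21.3] [ 445.2 -300.    21.4   21.3   89.8] [96. 56. 30.] 108
[231. 298.] [378.8  68.1  20.4] [380.1  66.8 192.5  43.7  89.7] [134.  90.  57.] 1548
[193. 297.] [381.7 174.2  11.4] [382.2 173.3  10.6  10.7   1. ] [151. 112.  75.] 22
cap 786 [522.38748135  54.99747974 122.69867831] [493.65181233  25.35655307 112.27840666] [549.79113193  84.89073255 127.31130778] ((524.070495605
[... 2225 characters left out ...]
6259766)
tray corners z14 [array([524., 386.]), array([547., 228.]), array([392., 210.]), array([374., 365.])]
tray depth [464.016325   300.97461865   5.41729856] floor [ 2.70629351e+02  3.27724550e+02 -2.44334896e-01] [ 705.72782737 -283.88604412   -1.44781713]
[179. 131.] [732.4 204.5  78.1] [730.1 203.3  49.9  49.4  79.7] [76. 85. 83.] 947
[268. 129.] [740.8  12.3  45.7] [742.4  18.1  40.6  46.7  81.9] [144. 150. 132.] 283
[223. 137.] [725.4 111.9  55.8] [727.6 109.7  34.3  31.3  14.6] [24. 69. 28.] 581
[125. 208.] [569.8 318.7  34.9] [569.9 318.2  54.7 180.1   8.6] [47. 59. 80.] 2228
[248. 227.] [523.9  55.1 122.7] [5.235e+02 5.510e+01 5.980e+01 5.960e+01 4.000e-01] [157. 140. 102.] 1903
```

Request:
play_rows(
  hand=1,
  steps=[
    [[0.1, -0.077, 0], [0, 0, 0]],
    [[0.1, -0.077, 0], [0, 0, 0]],
    [[0.1, -0.077, 0], [0, 0, 0]],
    [[0.1, -0.077, 0], [0, 0, 0]],
    [[0.1, -0.077, 0], [0, 0, 0]],
    [[0.1, -0.077, 0], [0, 0, 0]],
    [[0.1, -0.077, 0], [0, 0, 0]],
    [[0.1, -0.077, 0], [0, 0, 0]],
    [[0.1, -0.077, 0], [0, 0, 0]],
    [[0.1, -0.077, 0], [0, 0, 0]],
    [[0.1, -0.077, 0], [0, 0, 0]],
    [[0.1, -0.077, 0], [0, 0, 0]],
    [[0.1, -0.077, 0], [0, 0, 0]],
    [[0.1, -0.077, 0], [0, 0, 0]],
    [[0.1, -0.077, 0], [0, 0, 0]],
    [[0.1, -0.077, 0], [0, 0, 0]],
    [[0.1, -0.077, 0], [0, 0, 0]],
    [[0.1, -0.077, 0], [0, 0, 0]],
    [[0.1, -0.077, 0], [0, 0, 0]],
    [[0.1, -0.077, 0], [0, 0, 0]],
  ],
)

```text
t: 1.77
tool_pos: [524.0, 55.2, 229.9]
eef_rot: [3.072, 0.657, -0.002]
wrist_force: [0.1, 0.2, -0.3]
grip_width: 94.4
grasp_force: 0.0
```

```bash
cat >> h.py <<'E'
def to(x,y,z,psi=None,n=10):
    """rows (scaled, per row) that take the tool, pointing down, to x,y,z and heading psi (deg); shift in present tool axes"""
    s=ctrl.state(); A=R.from_rotvec(s["eef_rot"]); p=s["tool_pos"]; X=A.as_matrix()[:,0]; ps=np.degrees(np.arctan2(X[1],X[0]))
    d=A.inv().apply(np.array([x,y,z])-p)/250
    print("t %.2f pos"%s["t"],p.round(1),"psi %.1f q6 %.2f grip %.1f f %.1f"%(ps,s["qpos"][5],s["grip_width"],s["grasp_force"]),"F",s["wrist_force"].round(1),"shift",d.round(4),"per row",(d/n).round(4),end=" ")
    if psi is not None:
        D=(ps-psi+90)%180-90; print("turn z total %.3f deg %.1f"%(D/90,D),end="")
    print()
E
python3 - <<'E'
from h import *
s,c,T=wrist(); P=cloud(c,T)
cv2.imwrite("pics/w1.png",c["img"][:,:,::-1])
m=(P[...,2]>115)&(P[...,2]<128)
q=P[m]; print(len(q),q.mean(0),cv2.minEnclosingCircle(q[:,:2].astype(np.float32)),cv2.minAreaRect(q[:,:2].astype(np.float32)))
print(c["T_tool_cam"].round(2).tolist())
to(523.5,55,123)
E
```

```text
5058 [527.97398133  53.30895297 121.15000028] ((526.8494873046875, 52.67497634887695), 31.336402893066406) ((526.8729858398438, 52.795570373535156), (61.79019546508789, 61.46236801147461), 81.35261535644531)
[[0.0, -0.96, -0.27, 79.54], [1.0, 0.0, 0.0, -0.02], [-0.0, -0.27, 0.96, -153.45], [0.0, 0.0, 0.0, 1.0]]
t 1.82 pos [525.8  59.8 229.3] psi 24.4 q6 1.15 grip 93.8 f 0.0 F [ 0.8  1.5 -0.7] shift [-0.0173  0.0156  0.425 ] per row [-0.0017  0.0016  0.0425]
```

Request:
play_rows(
  steps=[
    [[0, 0, 0], [0, 0, 0]],
    [[0, 0, 0], [0, 0, 0]],
    [[0, 0, 0], [0, 0, 0]],
    [[0, 0, 0], [0, 0, 0]],
  ],
)

```text
t: 2.15
tool_pos: [523.4, 52.5, 230.5]
eef_rot: [3.072, 0.653, -0.0]
wrist_force: [-0.8, -0.7, 0.7]
grip_width: 93.9
grasp_force: 0.0
```

Run:
```python
from h import *
s,c,T=wrist(); P=cloud(c,T)
cv2.imwrite("pics/w1.png",c["img"][:,:,::-1])
m=(P[...,2]>115)&(P[...,2]<128)
q=P[m]; r=cv2.minEnclosingCircle(q[:,:2].astype(np.float32)); print(len(q),q.mean(0),r,cv2.minAreaRect(q[:,:2].astype(np.float32)))
to(*r[0],123)
```

```text
5063 [527.94120647  53.25270838 121.13748179] ((526.7261352539062, 52.68473434448242), 31.515466690063477) ((526.88525390625, 52.97534942626953), (61.703346252441406, 62.08982467651367), 23.00077247619629)
t 2.20 pos [523.4  52.5 230.6] psi 24.0 q6 1.14 grip 94.3 f 0.0 F [0.  0.8 0. ] shift [0.0124 0.0045 0.4304] per row [0.0012 0.0005 0.043 ]
```

View pics/w1.png

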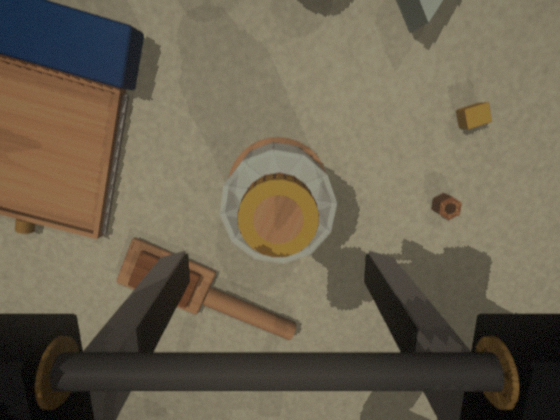

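The wrist view shows the cap at (278,215), centred between the fingers (186 and 370), with nothing below the fingertips. Going down.

Request:
play_rows(
  steps=[
    [[0.011, 0.003, 0.03], [0, 0, 0]],
    [[0, 0, 0.05], [0, 0, 0]],
    [[0, 0, 0.05], [0, 0, 0]],
    [[0, 0, 0.05], [0, 0, 0]],
    [[0, 0, 0.05], [0, 0, 0]],
    [[0, 0, 0.05], [0, 0, 0]],
    [[0, 0, 0.05], [0, 0, 0]],
    [[0, 0, 0.05], [0, 0, 0]],
    [[0, 0, 0.03], [0, 0, 0]],
    [[0, 0, 0.02], [0, 0, 0]],
    [[0, 0, 0], [0, 0, 0]],
    [[0, 0, 0], [0, 0, 0]],
    [[0, 0, 0], [0, 0, 0]],
  ],
)

```text
t: 3.28
tool_pos: [527.2, 54.1, 123.8]
eef_rot: [3.072, 0.656, 0.003]
wrist_force: [0.5, 0.0, -0.5]
grip_width: 94.0
grasp_force: 0.0
```

Request:
play_rows(
  hand=0,
  steps=[
    [[0, 0, 0], [0, 0, 0]],
    [[0, 0, 0], [0, 0, 0]],
    [[0, 0, 0], [0, 0, 0]],
    [[0, 0, 0], [0, 0, 0]],
    [[0, 0, 0], [0, 0, 0]],
    [[0, 0, 0], [0, 0, 0]],
    [[0, 0, 0], [0, 0, 0]],
    [[0, 0, 0], [0, 0, 0]],
  ],
)

```text
t: 3.95
tool_pos: [526.8, 53.8, 123.1]
eef_rot: [3.072, 0.656, 0.001]
wrist_force: [-0.2, -1.3, 0.2]
grip_width: 61.4
grasp_force: 30.0
```

Run:
```python
from h import *
to(525,54.5,123); print(ctrl.state()["ft_torque"])
```

```text
t 3.95 pos [526.8  53.8 123.1] psi 24.1 q6 1.15 grip 61.4 f 30.0 F [-0.2 -1.3  0.2] shift [-0.0054 -0.0055  0.0006] per row [-0.0005 -0.0005  0.0001] 
[-0.25745053 -0.06089134 -0.02119518]
```

Request:
play_rows(
  steps=[
    [[0, 0, 0], [0, 0, -0.02]],
    [[0, 0, 0], [0, 0, -0.04]],
    [[0, 0, 0], [0, 0, -0.04]],
    [[0, 0, 0], [0, 0, -0.05]],
    [[0, 0, 0], [0, 0, -0.05]],
    [[0, 0, 0], [0, 0, -0.05]],
    [[0, 0, 0], [0, 0, -0.05]],
    [[0, 0, 0], [0, 0, -0.05]],
    [[0, 0, 0], [0, 0, -0.05]],
    [[0, 0, 0], [0, 0, -0.05]],
    [[0, 0, 0], [0, 0, -0.05]],
    [[0, 0, 0], [0, 0, -0.05]],
    [[0, 0, 0], [0, 0, -0.05]],
  ],
)

```text
t: 5.03
tool_pos: [526.2, 53.8, 123.2]
eef_rot: [-2.436, -1.983, 0.002]
wrist_force: [-2.1, -0.0, 1.6]
grip_width: 61.4
grasp_force: 30.0
```

Run:
```python
from h import *
to(525,54.5,123,176); print(ctrl.state()["ft_torque"])
```

```text
t 5.03 pos [526.2  53.8 123.2] psi 78.3 q6 0.20 grip 61.4 f 30.0 F [-2.1 -0.   1.6] shift [ 0.0018 -0.0052  0.0006] per row [ 0.0002 -0.0005  0.0001] turn z total 0.914 deg 82.3
[-0.19229633  0.23407318 -0.25276636]
```

Request:
play_rows(
  steps=[
    [[0, 0, 0], [0, 0, -0.055]],
    [[0, 0, 0], [0, 0, -0.055]],
    [[0, 0, 0], [0, 0, -0.055]],
    [[0, 0, 0], [0, 0, -0.055]],
    [[0, 0, 0], [0, 0, -0.055]],
    [[0, 0, 0], [0, 0, -0.055]],
    [[0, 0, 0], [0, 0, -0.055]],
    [[0, 0, 0], [0, 0, -0.055]],
    [[0, 0, 0], [0, 0, -0.055]],
    [[0, 0, 0], [0, 0, -0.055]],
    [[0, 0, 0], [0, 0, -0.055]],
    [[0, 0, 0], [0, 0, -0.055]],
    [[0, 0, 0], [0, 0, -0.055]],
    [[0, 0, 0], [0, 0, -0.055]],
    [[0, 0, 0], [0, 0, -0.055]],
    [[0, 0, 0], [0, 0, -0.055]],
    [[0, 0, 0], [0, 0, -0.055]],
    [[0, 0, 0], [0, 0, -0.055]],
    [[0, 0, 0], [0, 0, -0.05]],
  ],
)

```text
t: 6.62
tool_pos: [525.0, 52.8, 123.2]
eef_rot: [-0.223, -3.13, 0.004]
wrist_force: [-5.2, -3.2, 3.2]
grip_width: 61.3
grasp_force: 30.0
```

Request:
play_rows(
  steps=[
    [[0, 0, 0], [0, 0, 0]],
    [[0, 0, 0], [0, 0, 0]],
    [[0, 0, 0], [0, 0, 0]],
    [[0, 0, 0], [0, 0, 0]],
  ],
)

```text
t: 6.95
tool_pos: [525.0, 52.9, 123.2]
eef_rot: [-0.228, -3.129, 0.004]
wrist_force: [-4.2, -2.9, 4.4]
grip_width: 61.7
grasp_force: 30.0
```

Run:
```python
from h import *
to(525,54.5,123,176); print(ctrl.state()["ft_torque"])
```

```text
t 6.95 pos [525.   52.9 123.2] psi 171.7 q6 -1.43 grip 61.7 f 30.0 F [-4.2 -2.9  4.4] shift [0.0007 0.0062 0.0007] per row [0.0001 0.0006 0.0001] turn z total -0.048 deg -4.3
[-0.57162247  0.79448717 -0.11023507]
```

Request:
play_rows(
  steps=[
    [[0, 0, 0], [0, 0, -0.02]],
    [[0, 0, -0.01], [0, 0, 0]],
    [[0, 0, -0.01], [0, 0, 0]],
    [[0, 0, 0], [0, 0, 0]],
    [[0, 0, 0], [0, 0, 0]],
  ],
)

```text
t: 7.37
tool_pos: [525.5, 53.8, 127.4]
eef_rot: [-0.178, -3.134, 0.001]
wrist_force: [-3.2, -4.1, -2.2]
grip_width: 61.4
grasp_force: 30.0
```

Request:
play_rows(
  steps=[
    [[0, 0, -0.02], [0, 0, 0]],
    [[0, 0, -0.02], [0, 0, 0]],
    [[0, 0, -0.04], [0, 0, 0]],
    [[0, 0, -0.04], [0, 0, 0]],
    [[0, 0, -0.04], [0, 0, 0]],
    [[0, 0, -0.04], [0, 0, 0]],
    [[0, 0, -0.04], [0, 0, 0]],
    [[0, 0, -0.04], [0, 0, 0]],
    [[0, 0, 0], [0, 0, 0]],
    [[0, 0, 0], [0, 0, 0]],
    [[0, 0, 0], [0, 0, 0]],
  ],
)

```text
t: 8.28
tool_pos: [526.4, 54.0, 197.5]
eef_rot: [-0.178, -3.136, 0.0]
wrist_force: [0.6, -0.5, -1.5]
grip_width: 61.2
grasp_force: 30.0
```

Run:
```python
from h import *
s,c,T=wrist(); w=c["img"]; t=imaging.camera("top")
cv2.imwrite("pics/l1.png",np.hstack([cv2.resize(w,(400,300)),cv2.resize(t["img"][60:360,60:460],(400,300))])[:,:,::-1])
to(461,300,197,180)
```

```text
t 8.38 pos [526.1  54.  197. ] psi 173.5 q6 -1.46 grip 61.6 f 30.0 F [-0.1  0.3 -1.8] shift [3.701e-01 9.481e-01 3.000e-04] per row [0.037  0.0948 0.    ] turn z total -0.072 deg -6.5
```

View pics/l1.png

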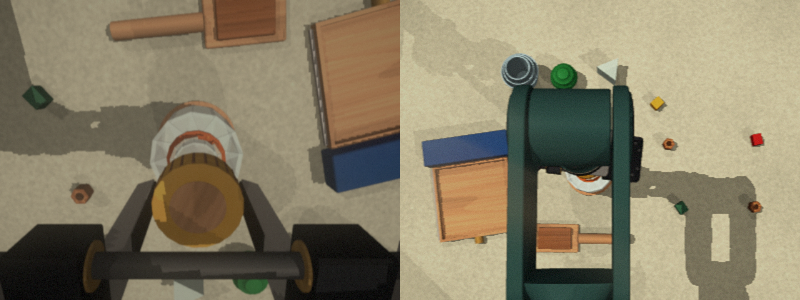

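The wrist view (left) shows the cap in the jaws at (200,205), clear of the open neck. In the top view (right), the tray is at (475,200). Next is carrying it over.

Request:
play_rows(
  steps=[
    [[0.02, 0.05, 0], [0, 0, 0]],
    [[0.035, 0.09, 0], [0, 0, 0]],
    [[0.035, 0.09, 0], [0, 0, 0]],
    [[0.035, 0.09, 0], [0, 0, 0]],
    [[0.035, 0.09, 0], [0, 0, 0]],
    [[0.035, 0.09, 0], [0, 0, 0]],
    [[0.035, 0.09, 0], [0, 0, 0]],
    [[0.035, 0.09, 0], [0, 0, 0]],
    [[0.035, 0.09, 0], [0, 0, 0]],
    [[0.035, 0.09, 0], [0, 0, 0]],
    [[0.025, 0.06, 0], [0, 0, 0]],
    [[0.01, 0.028, 0], [0, 0, 0]],
    [[0, 0, 0], [0, 0, 0]],
    [[0, 0, 0], [0, 0, 0]],
    [[0, 0, 0], [0, 0, 0]],
  ],
)

```text
t: 9.63
tool_pos: [461.6, 299.3, 197.7]
eef_rot: [-0.179, -3.136, 0.001]
wrist_force: [-0.3, -0.4, -0.2]
grip_width: 61.4
grasp_force: 30.0
```

Run:
```python
from h import *
to(461,300,34)
```

```text
t 9.63 pos [461.6 299.3 197.7] psi 173.5 q6 -0.98 grip 61.4 f 30.0 F [-0.3 -0.4 -0.2] shift [0.0025 0.003  0.6549] per row [0.0002 0.0003 0.0655]
```

Request:
play_rows(
  steps=[
    [[0, 0, 0.06], [0, 0, 0]],
    [[0, 0, 0.08], [0, 0, 0]],
    [[0, 0, 0.08], [0, 0, 0]],
    [[0, 0, 0.08], [0, 0, 0]],
    [[0, 0, 0.08], [0, 0, 0]],
    [[0, 0, 0.08], [0, 0, 0]],
    [[0, 0, 0.07], [0, 0, 0]],
    [[0, 0, 0.05], [0, 0, 0]],
    [[0, 0, 0.04], [0, 0, 0]],
    [[0, 0, 0.02], [0, 0, 0]],
    [[0, 0, 0.01], [0, 0, 0]],
    [[0, 0, 0.005], [0, 0, 0]],
    [[0, 0, 0], [0, 0, 0]],
    [[0, 0, 0], [0, 0, 0]],
  ],
)

```text
t: 10.8
tool_pos: [462.1, 300.4, 35.2]
eef_rot: [0.178, 3.135, 0.001]
wrist_force: [0.8, 0.7, -1.1]
grip_width: 61.4
grasp_force: 30.0
```

Request:
play_rows(
  hand=0.8,
  steps=[
    [[0, 0, 0], [0, 0, 0]],
    [[0, 0, 0], [0, 0, 0]],
    [[0, 0, 0], [0, 0, 0]],
    [[0, 0, 0], [0, 0, 0]],
    [[0, 0, 0], [0, 0, 0]],
    [[0, 0, 0], [0, 0, 0]],
  ],
)

```text
t: 11.3
tool_pos: [461.5, 300.0, 34.3]
eef_rot: [0.178, 3.136, 0.0]
wrist_force: [1.1, -0.9, -0.8]
grip_width: 74.7
grasp_force: 0.0
```

Request:
play_rows(
  steps=[
    [[0, 0, -0.04], [0, 0, 0]],
    [[0, 0, -0.06], [0, 0, 0]],
    [[0, 0, -0.1], [0, 0, 0]],
    [[0, 0, -0.1], [0, 0, 0]],
    [[0, 0, -0.1], [0, 0, 0]],
    [[0, 0, -0.1], [0, 0, 0]],
    [[0, 0, -0.1], [0, 0, 0]],
    [[0, 0, -0.05], [0, 0, 0]],
    [[0, 0, 0], [0, 0, 0]],
    [[0, 0, 0], [0, 0, 0]],
    [[0, 0, 0], [0, 0, 0]],
  ],
)

```text
t: 12.22
tool_pos: [460.7, 299.6, 194.9]
eef_rot: [-0.178, -3.134, 0.003]
wrist_force: [0.2, -0.1, -0.2]
grip_width: 75.0
grasp_force: 0.0
```

Run:
```python
from h import *
s,c,T=wrist(); P=cloud(c,T)
cv2.imwrite("pics/t1.png",c["img"][:,:,::-1])
for b in blobs(c,P,24,60,200,90000): print(*b)
to(442.5,-141.3,197,36)
```

```text
[278. 206.] [462.9 300.6  31.3] [463.4 300.2  61.6  60.9  77.5] [160. 123.  65.] 3585
[ 52. 275.] [499.7  87.6  56.1] [500.3  84.7  74.3  18.3  38.2] [115. 109.  96.] 2371
[287. 315.] [573.3 297.1  33.2] [574.7 297.3  55.6 141.5   8.4] [41. 56. 79.] 7314
t 12.27 pos [460.5 299.5 194.4] psi 173.5 q6 -0.98 grip 75.2 f 0.0 F [ 0.8 -0.1 -0.5] shift [-0.1276 -1.7601 -0.0068] per row [-0.0128 -0.176  -0.0007] turn z total -0.472 deg -42.5
```

View pics/t1.png

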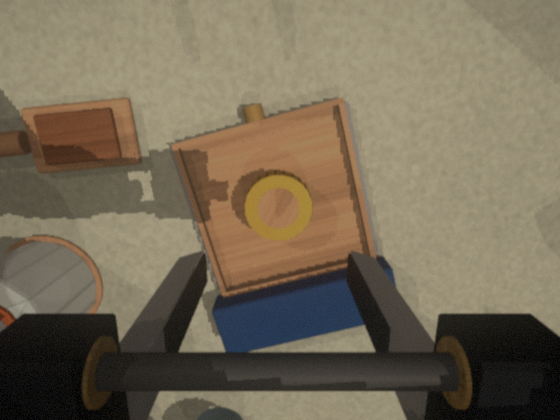

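The cap sits upright in the tray at (278,207), about its middle. Moving to the green block.

Request:
play_rows(
  hand=0.7,
  steps=[
    [[-0.004, -0.06, 0], [0, 0, 0]],
    [[-0.009, -0.12, 0], [0, 0, 0]],
    [[-0.009, -0.12, 0], [0, 0, 0]],
    [[-0.009, -0.12, 0], [0, 0, 0]],
    [[-0.009, -0.12, 0], [0, 0, 0]],
    [[-0.009, -0.12, 0], [0, 0, 0]],
    [[-0.009, -0.12, 0], [0, 0, 0]],
    [[-0.009, -0.12, 0], [0, 0, 0]],
    [[-0.009, -0.12, 0], [0, 0, 0]],
    [[-0.009, -0.12, 0], [0, 0, 0]],
    [[-0.009, -0.12, 0], [0, 0, 0]],
    [[-0.009, -0.12, 0], [0, 0, 0]],
    [[-0.009, -0.12, 0], [0, 0, 0]],
    [[-0.009, -0.12, 0], [0, 0, 0]],
    [[-0.009, -0.12, 0], [0, 0, 0]],
    [[-0.003, -0.02, 0], [0, 0, 0]],
  ],
)

```text
t: 13.6
tool_pos: [443.0, -145.1, 195.2]
eef_rot: [-0.186, -3.133, 0.003]
wrist_force: [-0.2, 0.2, 0.4]
grip_width: 65.8
grasp_force: 0.0
```

Request:
play_rows(
  steps=[
    [[0, 0, 0], [0, 0, 0.076]],
    [[0, 0, 0], [0, 0, 0.076]],
    [[0, 0, 0], [0, 0, 0.076]],
    [[0, 0, 0], [0, 0, 0.076]],
    [[0, 0, 0], [0, 0, 0.076]],
    [[0, 0, 0], [0, 0, 0.076]],
    [[0, 0, 0], [0, 0, 0.072]],
    [[0, 0, 0], [0, 0, 0]],
    [[0, 0, 0], [0, 0, 0]],
    [[0, 0, 0], [0, 0, 0]],
  ],
)

```text
t: 14.43
tool_pos: [444.3, -140.7, 196.2]
eef_rot: [-1.423, -2.8, 0.0]
wrist_force: [-0.6, 0.3, 0.1]
grip_width: 65.8
grasp_force: 0.0
```

```bash
cat >> h.py <<'E'
def look(zt=30):
    """wrist view: chunks near the tool, with the move that puts the tool over the nearest one"""
    s,c,T=wrist(); P=cloud(c,T); p=s["tool_pos"]; B=[]
    for b in blobs(c,P,8,30,60,3000):
        x,y,a,w,th=b[2]
        if max(a,w)<34 and min(a,w)>14: B.append((np.hypot(x-p[0],y-p[1]),b))
    B.sort(key=lambda v:v[0])
    for r,b in B: print("%.0f"%r,b[1],b[2],b[3],b[4])
    if B: b=B[0][1]; to(b[2][0],b[2][1],zt,b[2][4])
    return c
E
python3 - <<'E'
from h import *
c=look(33); cv2.imwrite("pics/g1.png",c["img"][:,:,::-1])
E
```

```text
3 [ 444.2 -143.1   19. ] [ 444.6 -143.4   23.7   20.3   35.2] [63. 77. 57.] 574
140 [ 582.3 -117.5   19.2] [ 582.9 -117.9   22.2   24.7   53. ] [93. 67. 47.] 536
227 [ 592.3 -312.    19. ] [ 592.7 -312.8   23.6   21.4   11.2] [111.  44.  37.] 405
234 [672.5 -94.   19.1] [673.7 -94.1  20.7  25.2  43.1] [118.  93.  44.] 630
t 14.48 pos [ 444.4 -140.8  196.3] psi 126.1 q6 -1.06 grip 65.8 f 0.0 F [ 1.2 -0.1 -0.2] shift [-0.0093 -0.0053  0.6534] per row [-0.0009 -0.0005  0.0653] turn z total -0.990 deg -89.1
```

View pics/g1.png

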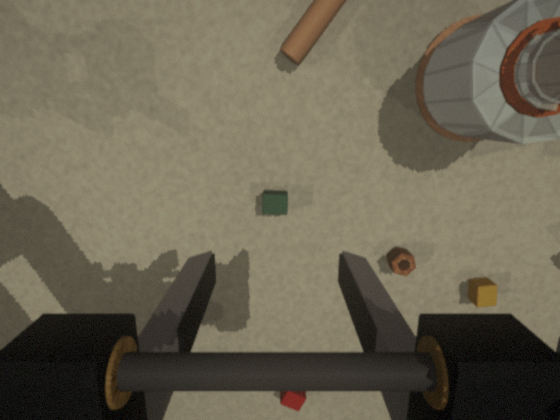

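The green block is at (275,203), square and centred between the fingers. The hexes and the others are further off. Grasping.

Request:
play_rows(
  hand=0.55,
  steps=[
    [[-0.009, -0.004, 0.05], [0, 0, 0]],
    [[0, 0, 0.09], [0, 0, 0]],
    [[0, 0, 0.09], [0, 0, 0]],
    [[0, 0, 0.09], [0, 0, 0]],
    [[0, 0, 0.09], [0, 0, 0]],
    [[0, 0, 0.09], [0, 0, 0]],
    [[0, 0, 0.07], [0, 0, 0]],
    [[0, 0, 0.05], [0, 0, 0]],
    [[0, 0, 0.03], [0, 0, 0]],
    [[0, 0, 0.01], [0, 0, 0]],
    [[0, 0, 0], [0, 0, 0]],
    [[0, 0, 0], [0, 0, 0]],
  ],
)

```text
t: 15.48
tool_pos: [445.9, -143.6, 32.5]
eef_rot: [1.425, 2.798, -0.0]
wrist_force: [-0.1, -0.2, 0.2]
grip_width: 51.8
grasp_force: 0.0
```

Request:
play_rows(
  hand=0,
  steps=[
    [[0, 0, 0], [0, 0, 0]],
    [[0, 0, 0], [0, 0, 0]],
    [[0, 0, 0], [0, 0, 0]],
    [[0, 0, 0], [0, 0, 0]],
    [[0, 0, 0], [0, 0, 0]],
    [[0, 0, 0], [0, 0, 0]],
    [[0, 0, 0], [0, 0, 0]],
  ],
)

```text
t: 16.07
tool_pos: [445.5, -143.5, 32.1]
eef_rot: [1.426, 2.798, -0.0]
wrist_force: [-0.5, 0.0, 2.2]
grip_width: 23.7
grasp_force: 30.0
```

Request:
play_rows(
  steps=[
    [[0, 0, -0.05], [0, 0, 0]],
    [[0, 0, -0.1], [0, 0, 0]],
    [[0, 0, -0.1], [0, 0, 0]],
    [[0, 0, -0.1], [0, 0, 0]],
    [[0, 0, -0.1], [0, 0, 0]],
    [[0, 0, -0.1], [0, 0, 0]],
    [[0, 0, -0.08], [0, 0, 0]],
    [[0, 0, 0], [0, 0, 0]],
    [[0, 0, 0], [0, 0, 0]],
    [[0, 0, 0], [0, 0, 0]],
  ],
)

```text
t: 16.9
tool_pos: [444.6, -143.0, 187.5]
eef_rot: [-1.425, -2.797, 0.0]
wrist_force: [0.3, 0.1, -0.1]
grip_width: 23.5
grasp_force: 30.0
```

Run:
```python
from h import *
to(526,53.3,170)
```

```text
t 16.90 pos [ 444.6 -143.   187.5] psi 126.0 q6 -1.06 grip 23.5 f 30.0 F [ 0.3  0.1 -0.1] shift [0.4438 0.7251 0.07  ] per row [0.0444 0.0725 0.007 ]
```

Request:
play_rows(
  steps=[
    [[0.022, 0.036, 0], [0, 0, 0]],
    [[0.044, 0.072, 0], [0, 0, 0]],
    [[0.044, 0.072, 0], [0, 0, 0]],
    [[0.044, 0.072, 0], [0, 0, 0]],
    [[0.044, 0.072, 0], [0, 0, 0]],
    [[0.044, 0.072, 0], [0, 0, 0]],
    [[0.044, 0.072, 0], [0, 0, 0]],
    [[0.044, 0.072, 0], [0, 0, 0]],
    [[0.044, 0.072, 0], [0, 0, 0]],
    [[0.044, 0.072, 0], [0, 0, 0]],
    [[0.026, 0.042, 0], [0, 0, 0]],
    [[0, 0, 0], [0, 0, 0]],
    [[0, 0, 0], [0, 0, 0]],
    [[0, 0, 0], [0, 0, 0]],
    [[0, 0, 0], [0, 0, 0]],
  ],
)

```text
t: 18.15
tool_pos: [526.5, 52.2, 189.0]
eef_rot: [-1.428, -2.798, 0.001]
wrist_force: [-0.8, -0.6, -0.3]
grip_width: 23.8
grasp_force: 30.0
```

Run:
```python
from h import *
to(526,53.5,138)
s,c,T=wrist(); cv2.imwrite("pics/j1.png",c["img"][:,:,::-1])
P=cloud(c,T); m=(P[...,2]>104)&(P[...,2]<114); q=P[m]; q=q[np.hypot(q[:,0]-526,q[:,1]-53)<40]
if len(q)>20: print(len(q),cv2.minEnclosingCircle(q[:,:2].astype(np.float32)))
```

```text
t 18.15 pos [526.5  52.2 189. ] psi 125.9 q6 -0.63 grip 23.8 f 30.0 F [-0.8 -0.6 -0.3] shift [0.0054 0.0014 0.2039] per row [0.0005 0.0001 0.0204] 
650 ((525.4440307617188, 53.65737533569336), 25.897897720336914)
```

View pics/j1.png

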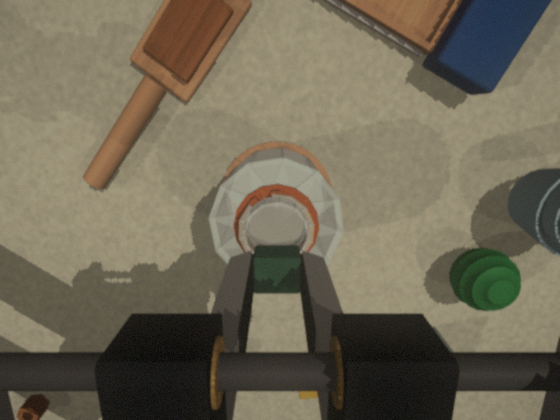

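The green block is held at (277,268) over the mouth at (277,225), whose rim measures (525.4, 53.7), agreeing with the cap axis. Lowering and releasing.

Request:
play_rows(
  steps=[
    [[0.005, 0.001, 0.02], [0, 0, 0]],
    [[0, 0, 0.04], [0, 0, 0]],
    [[0, 0, 0.04], [0, 0, 0]],
    [[0, 0, 0.04], [0, 0, 0]],
    [[0, 0, 0.03], [0, 0, 0]],
    [[0, 0, 0.02], [0, 0, 0]],
    [[0, 0, 0.01], [0, 0, 0]],
    [[0, 0, 0], [0, 0, 0]],
    [[0, 0, 0], [0, 0, 0]],
    [[0, 0, 0], [0, 0, 0]],
  ],
)

```text
t: 19.03
tool_pos: [526.8, 54.3, 139.8]
eef_rot: [1.426, 2.798, 0.001]
wrist_force: [-0.4, -0.1, -0.5]
grip_width: 23.9
grasp_force: 30.0
```

Request:
play_rows(
  hand=0.6,
  steps=[
    [[0, 0, 0], [0, 0, 0]],
    [[0, 0, 0], [0, 0, 0]],
    [[0, 0, 0], [0, 0, 0]],
    [[0, 0, 0], [0, 0, 0]],
    [[0, 0, -0.05], [0, 0, 0]],
    [[0, 0, -0.1], [0, 0, 0]],
    [[0, 0, -0.1], [0, 0, 0]],
    [[0, 0, 0], [0, 0, 0]],
    [[0, 0, 0], [0, 0, 0]],
    [[0, 0, 0], [0, 0, 0]],
  ],
)

```text
t: 19.87
tool_pos: [526.3, 54.3, 201.7]
eef_rot: [1.427, 2.799, -0.0]
wrist_force: [-0.7, -0.2, -0.2]
grip_width: 56.3
grasp_force: 0.0
```

```bash
cat >> h.py <<'E'
def jar():
    """what can be seen in the jar from the wrist: heights within 20 mm of the axis"""
    s,c,T=wrist(); P=cloud(c,T); r=np.hypot(P[...,0]-525.6,P[...,1]-53.6)
    z=P[...,2][(r<19)]; print("in mouth z pct",np.percentile(z,[5,25,50,75,95]).round()); return c
E
python3 - <<'E'
from h import *
c=jar(); to(582.5,-117.7,195,53)
E
```

```text
in mouth z pct [ 9. 12. 17. 22. 28.]
t 19.92 pos [525.8  54.3 200.8] psi 126.0 q6 -0.63 grip 56.5 f 0.0 F [-0.6  0.7  0.3] shift [-0.6898 -0.2207  0.0227] per row [-0.069  -0.0221  0.0023] turn z total 0.811 deg 73.0
```

Request:
play_rows(
  steps=[
    [[-0.035, -0.011, 0], [0, 0, 0]],
    [[-0.07, -0.022, 0], [0, 0, 0]],
    [[-0.07, -0.022, 0], [0, 0, 0]],
    [[-0.07, -0.022, 0], [0, 0, 0]],
    [[-0.07, -0.022, 0], [0, 0, 0]],
    [[-0.07, -0.022, 0], [0, 0, 0]],
    [[-0.07, -0.022, 0], [0, 0, 0]],
    [[-0.07, -0.022, 0], [0, 0, 0]],
    [[-0.07, -0.022, 0], [0, 0, 0]],
    [[-0.07, -0.022, 0], [0, 0, 0]],
    [[-0.025, -0.01, 0.02], [0, 0, 0]],
    [[0, 0, 0], [0, 0, -0.06]],
    [[0, 0, 0], [0, 0, -0.07]],
    [[0, 0, 0], [0, 0, -0.06]],
    [[0, 0, 0], [0, 0, 0]],
    [[0, 0, 0], [0, 0, 0]],
    [[0, 0, 0], [0, 0, 0]],
  ],
)

```text
t: 21.33
tool_pos: [583.1, -117.3, 196.0]
eef_rot: [-0.997, -2.978, 0.0]
wrist_force: [-0.5, -0.4, -1.0]
grip_width: 56.6
grasp_force: 0.0
```

Run:
```python
from h import *
c=look(32); cv2.imwrite("pics/h1.png",c["img"][100:300,180:380,::-1])
```

```text
1 [ 582.8 -117.7   19.3] [ 582.8 -118.1   24.    22.2   22.2] [103.  74.  52.] 519
206 [535.7  82.4  28.1] [537.2  83.6  23.8  20.8  75.6] [46. 48. 40.] 703
242 [ 403.6 -278.8   19. ] [ 403.7 -279.1   24.2   22.4   43.8] [60. 41. 27.] 728
t 21.38 pos [ 583.2 -117.3  196.2] psi 143.0 q6 -1.22 grip 56.3 f 0.0 F [ 0.5 -0.1 -0.3] shift [-0.001  -0.0034  0.657 ] per row [-0.0001 -0.0003  0.0657] turn z total -0.658 deg -59.2
```

View pics/h1.png

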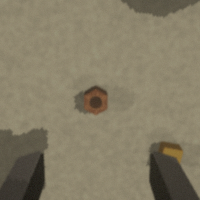

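The hex is at crop (95,100), its flats facing the fingers. The other hex has been knocked to about (404,-279). Grasping this one.

Request:
play_rows(
  hand=0.55,
  steps=[
    [[-0.001, -0.003, 0.05], [0, 0, 0]],
    [[0, 0, 0.09], [0, 0, 0]],
    [[0, 0, 0.09], [0, 0, 0]],
    [[0, 0, 0.09], [0, 0, 0]],
    [[0, 0, 0.09], [0, 0, 0]],
    [[0, 0, 0.09], [0, 0, 0]],
    [[0, 0, 0.07], [0, 0, 0]],
    [[0, 0, 0.05], [0, 0, 0]],
    [[0, 0, 0.03], [0, 0, 0]],
    [[0, 0, 0.01], [0, 0, 0]],
    [[0, 0, 0], [0, 0, 0]],
    [[0, 0, 0], [0, 0, 0]],
  ],
)

```text
t: 22.38
tool_pos: [584.0, -118.5, 32.8]
eef_rot: [0.994, 2.978, -0.0]
wrist_force: [-0.8, -0.5, -0.1]
grip_width: 51.6
grasp_force: 0.0
```

Request:
play_rows(
  hand=0,
  steps=[
    [[0, 0, 0], [0, 0, 0]],
    [[0, 0, 0], [0, 0, 0]],
    [[0, 0, 0], [0, 0, 0]],
    [[0, 0, 0], [0, 0, 0]],
    [[0, 0, 0], [0, 0, 0]],
    [[0, 0, 0], [0, 0, 0]],
    [[0, 0, 0], [0, 0, 0]],
    [[0, 0, -0.05], [0, 0, 0]],
    [[0, 0, -0.1], [0, 0, 0]],
    [[0, 0, -0.1], [0, 0, 0]],
    [[0, 0, -0.1], [0, 0, 0]],
    [[0, 0, -0.1], [0, 0, 0]],
    [[0, 0, -0.1], [0, 0, 0]],
    [[0, 0, -0.08], [0, 0, 0]],
    [[0, 0, 0], [0, 0, 0]],
    [[0, 0, 0], [0, 0, 0]],
    [[0, 0, 0], [0, 0, 0]],
  ],
)

```text
t: 23.8
tool_pos: [582.6, -118.0, 187.9]
eef_rot: [-0.994, -2.978, 0.0]
wrist_force: [-0.4, -1.0, -0.4]
grip_width: 21.9
grasp_force: 30.0
```

Run:
```python
from h import *
to(525.8,53.5,138)
```

```text
t 23.80 pos [ 582.6 -118.   187.9] psi 143.1 q6 -1.22 grip 21.9 f 30.0 F [-0.4 -1.  -0.4] shift [0.5931 0.4124 0.2004] per row [0.0593 0.0412 0.02  ]
```

Request:
play_rows(
  steps=[
    [[0.033, 0.022, 0], [0, 0, 0]],
    [[0.06, 0.042, 0], [0, 0, 0]],
    [[0.06, 0.042, 0], [0, 0, 0]],
    [[0.06, 0.042, 0], [0, 0, 0]],
    [[0.06, 0.042, 0], [0, 0, 0]],
    [[0.06, 0.042, 0], [0, 0, 0]],
    [[0.06, 0.042, 0], [0, 0, 0]],
    [[0.06, 0.042, 0], [0, 0, 0]],
    [[0.06, 0.042, 0], [0, 0, 0]],
    [[0.06, 0.042, 0], [0, 0, 0]],
    [[0.02, 0.012, 0], [0, 0, 0]],
    [[0, 0, 0], [0, 0, 0]],
    [[0, 0, 0.04], [0, 0, 0]],
    [[0, 0, 0.05], [0, 0, 0]],
    [[0, 0, 0.04], [0, 0, 0]],
    [[0, 0, 0.02], [0, 0, 0]],
    [[0, 0, 0], [0, 0, 0]],
    [[0, 0, 0], [0, 0, 0]],
    [[0, 0, 0], [0, 0, 0]],
  ],
)

```text
t: 25.38
tool_pos: [526.9, 52.8, 152.0]
eef_rot: [0.995, 2.979, 0.0]
wrist_force: [-0.4, -0.5, -0.8]
grip_width: 21.6
grasp_force: 30.0
```

Run:
```python
from h import *
to(525.8,53.5,138)
```

```text
t 25.38 pos [526.9  52.8 152. ] psi 143.1 q6 -0.93 grip 21.6 f 30.0 F [-0.4 -0.5 -0.8] shift [ 0.005  -0.0005  0.0559] per row [ 0.0005 -0.      0.0056]
```

Request:
play_rows(
  steps=[
    [[0.003, 0, 0.02], [0, 0, 0]],
    [[0, 0, 0.02], [0, 0, 0]],
    [[0, 0, 0.012], [0, 0, 0]],
    [[0, 0, 0], [0, 0, 0]],
    [[0, 0, 0], [0, 0, 0]],
    [[0, 0, 0], [0, 0, 0]],
  ],
)

```text
t: 25.88
tool_pos: [526.0, 53.6, 138.8]
eef_rot: [0.994, 2.98, -0.0]
wrist_force: [-0.9, 0.1, 0.3]
grip_width: 21.7
grasp_force: 30.0
```

Request:
play_rows(
  hand=0.6,
  steps=[
    [[0, 0, 0], [0, 0, 0]],
    [[0, 0, 0], [0, 0, 0]],
    [[0, 0, 0], [0, 0, 0]],
    [[0, 0, 0], [0, 0, 0]],
    [[0, 0, -0.05], [0, 0, 0]],
    [[0, 0, -0.1], [0, 0, 0]],
    [[0, 0, -0.08], [0, 0, 0]],
    [[0, 0, 0], [0, 0, 0]],
    [[0, 0, 0], [0, 0, 0]],
    [[0, 0, 0], [0, 0, 0]],
  ],
)

```text
t: 26.72
tool_pos: [525.7, 53.6, 195.9]
eef_rot: [-0.994, -2.98, 0.0]
wrist_force: [0.2, -0.9, 0.2]
grip_width: 56.5
grasp_force: 0.0
```

Run:
```python
from h import *
c=jar(); to(673.7,-94.1,195,43)
```

```text
in mouth z pct [ 9. 12. 16. 22. 28.]
t 26.77 pos [525.3  53.6 195.1] psi 143.1 q6 -0.93 grip 56.2 f 0.0 F [-0.4 -0.7 -0.3] shift [-8.295e-01 -1.160e-01 -7.000e-04] per row [-0.0829 -0.0116 -0.0001] turn z total -0.888 deg -79.9
```

Request:
play_rows(
  steps=[
    [[-0.04, -0.006, 0], [0, 0, 0]],
    [[-0.08, -0.011, 0], [0, 0, 0]],
    [[-0.08, -0.011, 0], [0, 0, 0]],
    [[-0.08, -0.011, 0], [0, 0, 0]],
    [[-0.08, -0.011, 0], [0, 0, 0]],
    [[-0.08, -0.011, 0], [0, 0, 0]],
    [[-0.08, -0.011, 0], [0, 0, 0]],
    [[-0.08, -0.011, 0], [0, 0, 0]],
    [[-0.08, -0.011, 0], [0, 0, 0]],
    [[-0.08, -0.011, 0], [0, 0, 0]],
    [[-0.07, -0.011, 0], [0, 0, 0]],
    [[0, 0, 0], [0, 0, 0.05]],
    [[0, 0, 0], [0, 0, 0.06]],
    [[0, 0, 0], [0, 0, 0]],
    [[0, 0, 0], [0, 0, 0]],
    [[0, 0, 0], [0, 0, 0]],
  ],
)

```text
t: 28.1
tool_pos: [674.3, -94.4, 195.4]
eef_rot: [-1.245, -2.883, 0.001]
wrist_force: [0.0, 0.3, 0.4]
grip_width: 56.4
grasp_force: 0.0
```

Run:
```python
from h import *
c=look(32)
```

```text
0 [674.  -94.1  19.1] [674.1 -94.2  18.9  23.9  43.4] [138. 111.  56.] 563
233 [ 593.3 -311.6   18.8] [ 593.3 -312.6   23.9   21.1   10. ] [70. 28. 22.] 601
t 28.15 pos [674.3 -94.3 195.7] psi 133.3 q6 -0.98 grip 56.0 f 0.0 F [ 0.1 -0.3  0.8] shift [3.000e-04 0.000e+00 6.547e-01] per row [0.     0.     0.0655] turn z total 0.999 deg 89.9
```

Aligned on it.

Request:
play_rows(
  hand=0.55,
  steps=[
    [[0, 0, 0.05], [0, 0, 0]],
    [[0, 0, 0.09], [0, 0, 0]],
    [[0, 0, 0.09], [0, 0, 0]],
    [[0, 0, 0.09], [0, 0, 0]],
    [[0, 0, 0.09], [0, 0, 0]],
    [[0, 0, 0.09], [0, 0, 0]],
    [[0, 0, 0.07], [0, 0, 0]],
    [[0, 0, 0.05], [0, 0, 0]],
    [[0, 0, 0.03], [0, 0, 0]],
    [[0, 0, 0.01], [0, 0, 0]],
    [[0, 0, 0], [0, 0, 0]],
    [[0, 0, 0], [0, 0, 0]],
  ],
)

```text
t: 29.15
tool_pos: [675.2, -94.4, 32.5]
eef_rot: [1.247, 2.881, 0.0]
wrist_force: [-0.4, 0.1, 0.4]
grip_width: 52.0
grasp_force: 0.0
```

Request:
play_rows(
  hand=0,
  steps=[
    [[0, 0, 0], [0, 0, 0]],
    [[0, 0, 0], [0, 0, 0]],
    [[0, 0, 0], [0, 0, 0]],
    [[0, 0, 0], [0, 0, 0]],
    [[0, 0, 0], [0, 0, 0]],
    [[0, 0, 0], [0, 0, 0]],
    [[0, 0, 0], [0, 0, 0]],
    [[0, 0, -0.05], [0, 0, 0]],
    [[0, 0, -0.1], [0, 0, 0]],
    [[0, 0, -0.1], [0, 0, 0]],
    [[0, 0, -0.1], [0, 0, 0]],
    [[0, 0, -0.1], [0, 0, 0]],
    [[0, 0, -0.1], [0, 0, 0]],
    [[0, 0, -0.08], [0, 0, 0]],
    [[0, 0, 0], [0, 0, 0]],
    [[0, 0, 0], [0, 0, 0]],
    [[0, 0, 0], [0, 0, 0]],
  ],
)

```text
t: 30.57
tool_pos: [673.8, -94.1, 187.4]
eef_rot: [-1.247, -2.881, 0.001]
wrist_force: [0.7, 0.7, -1.4]
grip_width: 19.7
grasp_force: 30.0
```

Run:
```python
from h import *
to(525.8,53.5,138)
```

```text
t 30.57 pos [673.8 -94.1 187.4] psi 133.2 q6 -0.98 grip 19.7 f 30.0 F [ 0.7  0.7 -1.4] shift [ 0.8353 -0.0275  0.1988] per row [ 0.0835 -0.0028  0.0199]
```

Request:
play_rows(
  steps=[
    [[0.04, -0.002, 0], [0, 0, 0]],
    [[0.08, -0.003, 0], [0, 0, 0]],
    [[0.08, -0.003, 0], [0, 0, 0]],
    [[0.08, -0.003, 0], [0, 0, 0]],
    [[0.08, -0.003, 0], [0, 0, 0]],
    [[0.08, -0.003, 0], [0, 0, 0]],
    [[0.08, -0.003, 0], [0, 0, 0]],
    [[0.08, -0.003, 0], [0, 0, 0]],
    [[0.08, -0.003, 0], [0, 0, 0]],
    [[0.08, -0.001, 0], [0, 0, 0]],
    [[0.06, 0, 0], [0, 0, 0]],
    [[0.015, 0, 0], [0, 0, 0]],
    [[0, 0, 0.04], [0, 0, 0]],
    [[0, 0, 0.05], [0, 0, 0]],
    [[0, 0, 0.04], [0, 0, 0]],
    [[0, 0, 0.02], [0, 0, 0]],
    [[0, 0, 0], [0, 0, 0]],
    [[0, 0, 0], [0, 0, 0]],
    [[0, 0, 0], [0, 0, 0]],
  ],
)

```text
t: 32.15
tool_pos: [527.1, 53.0, 151.3]
eef_rot: [1.249, 2.882, -0.0]
wrist_force: [0.7, -0.3, -0.1]
grip_width: 19.6
grasp_force: 30.0
```

Run:
```python
from h import *
to(525.8,53.5,138)
```

```text
t 32.15 pos [527.1  53.  151.3] psi 133.2 q6 -0.76 grip 19.6 f 30.0 F [ 0.7 -0.3 -0.1] shift [ 0.0049 -0.0024  0.0532] per row [ 0.0005 -0.0002  0.0053]
```

Request:
play_rows(
  steps=[
    [[0.004, -0.002, 0.02], [0, 0, 0]],
    [[0, 0, 0.02], [0, 0, 0]],
    [[0, 0, 0.011], [0, 0, 0]],
    [[0, 0, 0], [0, 0, 0]],
    [[0, 0, 0], [0, 0, 0]],
    [[0, 0, 0], [0, 0, 0]],
  ],
)

```text
t: 32.65
tool_pos: [525.7, 53.8, 138.6]
eef_rot: [1.248, 2.883, 0.0]
wrist_force: [0.4, -0.3, 0.0]
grip_width: 19.5
grasp_force: 30.0
```

Request:
play_rows(
  hand=0.6,
  steps=[
    [[0, 0, 0], [0, 0, 0]],
    [[0, 0, 0], [0, 0, 0]],
    [[0, 0, 0], [0, 0, 0]],
    [[0, 0, 0], [0, 0, 0]],
    [[0, 0, -0.05], [0, 0, 0]],
    [[0, 0, -0.1], [0, 0, 0]],
    [[0, 0, -0.08], [0, 0, 0]],
    [[0, 0, 0], [0, 0, 0]],
    [[0, 0, 0], [0, 0, 0]],
    [[0, 0, 0], [0, 0, 0]],
  ],
)

```text
t: 33.48
tool_pos: [525.3, 53.7, 195.6]
eef_rot: [-1.248, -2.883, 0.001]
wrist_force: [-0.1, 0.1, 0.0]
grip_width: 56.7
grasp_force: 0.0
```

Run:
```python
from h import *
c=jar(); to(593,-312.4,195,10)
```

```text
in mouth z pct [ 9. 12. 17. 25. 38.]
t 33.53 pos [525.   53.8 194.9] psi 133.2 q6 -0.76 grip 56.2 f 0.0 F [-0.1  0.3  0.4] shift [-1.2541e+00 -8.0400e-01 -9.0000e-04] per row [-1.254e-01 -8.040e-02 -1.000e-04] turn z total -0.631 deg -56.8
```

Request:
play_rows(
  steps=[
    [[-0.04, -0.026, 0], [0, 0, 0]],
    [[-0.09, -0.058, 0], [0, 0, 0]],
    [[-0.09, -0.058, 0], [0, 0, 0]],
    [[-0.09, -0.058, 0], [0, 0, 0]],
    [[-0.09, -0.058, 0], [0, 0, 0]],
    [[-0.09, -0.058, 0], [0, 0, 0]],
    [[-0.09, -0.058, 0], [0, 0, 0]],
    [[-0.09, -0.058, 0], [0, 0, 0]],
    [[-0.09, -0.058, 0], [0, 0, 0]],
    [[-0.09, -0.058, 0], [0, 0, 0]],
    [[-0.09, -0.058, 0], [0, 0, 0]],
    [[-0.09, -0.058, 0], [0, 0, 0]],
    [[-0.09, -0.058, 0], [0, 0, 0]],
    [[-0.09, -0.058, 0], [0, 0, 0]],
    [[-0.044, -0.026, 0], [0, 0, 0]],
    [[0, 0, 0], [0, 0, 0.07]],
    [[0, 0, 0], [0, 0, 0.075]],
    [[0, 0, 0], [0, 0, 0.075]],
    [[0, 0, 0], [0, 0, 0.075]],
    [[0, 0, 0], [0, 0, 0.075]],
  ],
)

```text
t: 35.2
tool_pos: [592.7, -312.6, 194.8]
eef_rot: [-2.027, -2.397, 0.0]
wrist_force: [-0.2, 0.4, 0.1]
grip_width: 56.8
grasp_force: 0.0
```

Request:
play_rows(
  steps=[
    [[0, 0, 0], [0, 0, 0]],
    [[0, 0, 0], [0, 0, 0]],
    [[0, 0, 0], [0, 0, 0]],
  ],
)

```text
t: 35.45
tool_pos: [593.0, -312.6, 195.5]
eef_rot: [-2.018, -2.407, 0.0]
wrist_force: [-0.3, -0.1, 0.2]
grip_width: 56.6
grasp_force: 0.0
```

Run:
```python
from h import *
c=look(32)
```

```text
0 [ 593.1 -312.6   19.1] [ 593.1 -312.9   22.7   20.2   10.5] [123.  51.  43.] 573
192 [ 403.8 -279.5   18.9] [ 403.5 -279.6   22.7   24.8   75.9] [87. 61. 42.] 727
t 35.50 pos [ 593.1 -312.6  195.6] psi 100.0 q6 -0.74 grip 56.2 f 0.0 F [-1.   0.  -0.2] shift [-1.500e-03  3.000e-04  6.545e-01] per row [-0.0001  0.      0.0654] turn z total 0.995 deg 89.5
```

Request:
play_rows(
  hand=0.55,
  steps=[
    [[-0.001, 0, 0.05], [0, 0, 0]],
    [[0, 0, 0.09], [0, 0, 0]],
    [[0, 0, 0.09], [0, 0, 0]],
    [[0, 0, 0.09], [0, 0, 0]],
    [[0, 0, 0.09], [0, 0, 0]],
    [[0, 0, 0.09], [0, 0, 0]],
    [[0, 0, 0.07], [0, 0, 0]],
    [[0, 0, 0.05], [0, 0, 0]],
    [[0, 0, 0.03], [0, 0, 0]],
    [[0, 0, 0.01], [0, 0, 0]],
    [[0, 0, 0], [0, 0, 0]],
    [[0, 0, 0], [0, 0, 0]],
  ],
)

```text
t: 36.5
tool_pos: [594.0, -313.4, 32.2]
eef_rot: [2.02, 2.403, 0.0]
wrist_force: [-0.7, 1.0, -0.2]
grip_width: 52.0
grasp_force: 0.0
```

Request:
play_rows(
  hand=0,
  steps=[
    [[0, 0, 0], [0, 0, 0]],
    [[0, 0, 0], [0, 0, 0]],
    [[0, 0, 0], [0, 0, 0]],
    [[0, 0, 0], [0, 0, 0]],
    [[0, 0, 0], [0, 0, 0]],
    [[0, 0, 0], [0, 0, 0]],
    [[0, 0, 0], [0, 0, 0]],
    [[0, 0, -0.05], [0, 0, 0]],
    [[0, 0, -0.1], [0, 0, 0]],
    [[0, 0, -0.1], [0, 0, 0]],
    [[0, 0, -0.1], [0, 0, 0]],
    [[0, 0, -0.1], [0, 0, 0]],
    [[0, 0, -0.1], [0, 0, 0]],
    [[0, 0, -0.08], [0, 0, 0]],
    [[0, 0, 0], [0, 0, 0]],
    [[0, 0, 0], [0, 0, 0]],
    [[0, 0, 0], [0, 0, 0]],
  ],
)

```text
t: 37.92
tool_pos: [592.7, -312.6, 187.1]
eef_rot: [-2.02, -2.403, 0.001]
wrist_force: [0.2, -0.3, 0.0]
grip_width: 23.6
grasp_force: 30.0
```

Run:
```python
from h import *
to(525.8,53.5,138)
```

```text
t 37.92 pos [ 592.7 -312.6  187.1] psi 99.9 q6 -0.74 grip 23.6 f 30.0 F [ 0.2 -0.3  0. ] shift [ 1.4884 -0.012   0.1983] per row [ 0.1488 -0.0012  0.0198]
```

Request:
play_rows(
  steps=[
    [[0.05, -0.001, 0], [0, 0, 0]],
    [[0.098, -0.001, 0], [0, 0, 0]],
    [[0.098, -0.001, 0], [0, 0, 0]],
    [[0.098, -0.001, 0], [0, 0, 0]],
    [[0.098, -0.001, 0], [0, 0, 0]],
    [[0.098, -0.001, 0], [0, 0, 0]],
    [[0.098, -0.001, 0], [0, 0, 0]],
    [[0.098, -0.001, 0], [0, 0, 0]],
    [[0.098, -0.001, 0], [0, 0, 0]],
    [[0.098, -0.001, 0], [0, 0, 0]],
    [[0.098, -0.001, 0], [0, 0, 0]],
    [[0.098, -0.001, 0], [0, 0, 0]],
    [[0.098, 0, 0], [0, 0, 0]],
    [[0.098, 0, 0], [0, 0, 0]],
    [[0.098, 0, 0], [0, 0, 0]],
    [[0.066, 0, 0], [0, 0, 0]],
    [[0, 0, 0.02], [0, 0, 0]],
    [[0, 0, 0.04], [0, 0, 0]],
    [[0, 0, 0.02], [0, 0, 0]],
  ],
)

```text
t: 39.5
tool_pos: [525.1, 52.8, 165.6]
eef_rot: [-2.02, -2.403, 0.005]
wrist_force: [-0.8, -0.3, -0.6]
grip_width: 23.7
grasp_force: 30.0
```

Request:
play_rows(
  steps=[
    [[0, 0, 0.04], [0, 0, 0]],
    [[0, 0, 0.03], [0, 0, 0]],
    [[0, 0, 0], [0, 0, 0]],
    [[0, 0, 0], [0, 0, 0]],
    [[0, 0, 0], [0, 0, 0]],
  ],
)

```text
t: 39.92
tool_pos: [526.6, 52.5, 151.0]
eef_rot: [2.023, 2.404, 0.0]
wrist_force: [-0.9, 0.4, -1.0]
grip_width: 24.0
grasp_force: 30.0
```

Run:
```python
from h import *
to(525.8,53.5,138)
```

```text
t 39.92 pos [526.6  52.5 151. ] psi 99.8 q6 -0.18 grip 24.0 f 30.0 F [-0.9  0.4 -1. ] shift [ 0.0044 -0.0027  0.0521] per row [ 0.0004 -0.0003  0.0052]
```

Request:
play_rows(
  steps=[
    [[0.004, -0.002, 0.02], [0, 0, 0]],
    [[0, 0, 0.02], [0, 0, 0]],
    [[0, 0, 0.011], [0, 0, 0]],
    [[0, 0, 0], [0, 0, 0]],
    [[0, 0, 0], [0, 0, 0]],
    [[0, 0, 0], [0, 0, 0]],
  ],
)

```text
t: 40.42
tool_pos: [525.8, 53.9, 138.3]
eef_rot: [2.021, 2.405, 0.0]
wrist_force: [0.1, 0.5, 0.2]
grip_width: 23.8
grasp_force: 30.0
```

Request:
play_rows(
  hand=0.6,
  steps=[
    [[0, 0, 0], [0, 0, 0]],
    [[0, 0, 0], [0, 0, 0]],
    [[0, 0, 0], [0, 0, 0]],
    [[0, 0, 0], [0, 0, 0]],
    [[0, 0, -0.05], [0, 0, 0]],
    [[0, 0, -0.1], [0, 0, 0]],
    [[0, 0, -0.08], [0, 0, 0]],
    [[0, 0, 0], [0, 0, 0]],
    [[0, 0, 0], [0, 0, 0]],
    [[0, 0, 0], [0, 0, 0]],
  ],
)

```text
t: 41.25
tool_pos: [525.5, 53.9, 195.4]
eef_rot: [-2.021, -2.404, 0.001]
wrist_force: [0.5, 0.1, -0.6]
grip_width: 55.8
grasp_force: 0.0
```

Run:
```python
from h import *
c=jar(); to(403.7,-279.4,195,76)
```

```text
in mouth z pct [ 9. 15. 20. 24. 28.]
t 41.30 pos [525.1  53.9 194.6] psi 99.9 q6 -0.18 grip 56.3 f 0.0 F [-0.7  0.4  0.5] shift [-1.2299e+00 -7.0750e-01 -4.0000e-04] per row [-0.123  -0.0708 -0.    ] turn z total 0.265 deg 23.9
```

Request:
play_rows(
  steps=[
    [[-0.04, -0.023, 0], [0, 0, 0]],
    [[-0.09, -0.052, 0], [0, 0, 0]],
    [[-0.09, -0.052, 0], [0, 0, 0]],
    [[-0.09, -0.052, 0], [0, 0, 0]],
    [[-0.09, -0.052, 0], [0, 0, 0]],
    [[-0.09, -0.052, 0], [0, 0, 0]],
    [[-0.09, -0.052, 0], [0, 0, 0]],
    [[-0.09, -0.052, 0], [0, 0, 0]],
    [[-0.09, -0.052, 0], [0, 0, 0]],
    [[-0.09, -0.052, 0], [0, 0, 0]],
    [[-0.09, -0.052, 0], [0, 0, 0]],
    [[-0.09, -0.052, 0], [0, 0, 0]],
    [[-0.09, -0.052, 0], [0, 0, 0]],
    [[-0.09, -0.052, 0], [0, 0, 0]],
    [[-0.02, -0.01, 0], [0, 0, 0]],
    [[0, 0, 0], [0, 0, -0.06]],
    [[0, 0, 0], [0, 0, 0]],
    [[0, 0, 0], [0, 0, 0]],
    [[0, 0, 0], [0, 0, 0]],
  ],
)

```text
t: 42.88
tool_pos: [403.9, -278.8, 195.3]
eef_rot: [-1.907, -2.496, -0.0]
wrist_force: [-0.3, 0.1, -0.4]
grip_width: 56.3
grasp_force: 0.0
```

Run:
```python
from h import *
c=look(32); cv2.imwrite("pics/h2.png",c["img"][100:300,180:380,::-1])
```

```text
1 [ 402.9 -279.2   19.2] [ 402.9 -279.7   21.6   24.9   15.1] [100.  72.  51.] 523
t 42.93 pos [ 404.  -278.8  195.5] psi 105.3 q6 -0.99 grip 56.3 f 0.0 F [-0.3  0.3 -0.3] shift [-0.0026 -0.005   0.6539] per row [-0.0003 -0.0005  0.0654] turn z total -0.998 deg -89.8
```

View pics/h2.png

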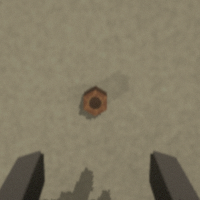

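The hex is at crop (95,102), flats towards the fingers. Grasping.

Request:
play_rows(
  hand=0.55,
  steps=[
    [[-0.003, -0.004, 0.05], [0, 0, 0]],
    [[0, 0, 0.09], [0, 0, 0]],
    [[0, 0, 0.09], [0, 0, 0]],
    [[0, 0, 0.09], [0, 0, 0]],
    [[0, 0, 0.09], [0, 0, 0]],
    [[0, 0, 0.09], [0, 0, 0]],
    [[0, 0, 0.07], [0, 0, 0]],
    [[0, 0, 0.05], [0, 0, 0]],
    [[0, 0, 0.03], [0, 0, 0]],
    [[0, 0, 0.01], [0, 0, 0]],
    [[0, 0, 0], [0, 0, 0]],
    [[0, 0, 0], [0, 0, 0]],
  ],
)

```text
t: 43.93
tool_pos: [403.8, -280.8, 31.6]
eef_rot: [1.905, 2.496, -0.0]
wrist_force: [-0.7, -0.0, 0.0]
grip_width: 51.8
grasp_force: 0.0
```

Request:
play_rows(
  hand=0,
  steps=[
    [[0, 0, 0], [0, 0, 0]],
    [[0, 0, 0], [0, 0, 0]],
    [[0, 0, 0], [0, 0, 0]],
    [[0, 0, 0], [0, 0, 0]],
    [[0, 0, 0], [0, 0, 0]],
    [[0, 0, 0], [0, 0, 0]],
    [[0, 0, 0], [0, 0, 0]],
    [[0, 0, -0.05], [0, 0, 0]],
    [[0, 0, -0.1], [0, 0, 0]],
    [[0, 0, -0.1], [0, 0, 0]],
    [[0, 0, -0.1], [0, 0, 0]],
    [[0, 0, -0.1], [0, 0, 0]],
    [[0, 0, -0.1], [0, 0, 0]],
    [[0, 0, -0.08], [0, 0, 0]],
    [[0, 0, 0], [0, 0, 0]],
    [[0, 0, 0], [0, 0, 0]],
    [[0, 0, 0], [0, 0, 0]],
  ],
)

```text
t: 45.35
tool_pos: [402.6, -279.9, 186.5]
eef_rot: [-1.905, -2.495, -0.0]
wrist_force: [0.3, 0.5, -1.2]
grip_width: 21.7
grasp_force: 30.0
```

Run:
```python
from h import *
to(525.8,53.5,138)
```

```text
t 45.35 pos [ 402.6 -279.9  186.5] psi 105.3 q6 -0.99 grip 21.7 f 30.0 F [ 0.3  0.5 -1.2] shift [1.1562 0.8272 0.1953] per row [0.1156 0.0827 0.0195]
```

Request:
play_rows(
  steps=[
    [[0.042, 0.03, 0], [0, 0, 0]],
    [[0.082, 0.0587, 0], [0, 0, 0]],
    [[0.082, 0.0587, 0], [0, 0, 0]],
    [[0.082, 0.0587, 0], [0, 0, 0]],
    [[0.082, 0.0587, 0], [0, 0, 0]],
    [[0.082, 0.0587, 0], [0, 0, 0]],
    [[0.082, 0.0587, 0], [0, 0, 0]],
    [[0.082, 0.0587, 0], [0, 0, 0]],
    [[0.082, 0.0587, 0], [0, 0, 0]],
    [[0.082, 0.0587, 0], [0, 0, 0]],
    [[0.082, 0.0587, 0], [0, 0, 0]],
    [[0.082, 0.0587, 0], [0, 0, 0]],
    [[0.082, 0.0587, 0], [0, 0, 0]],
    [[0.082, 0.0587, 0], [0, 0, 0]],
    [[0.048, 0.034, 0], [0, 0, 0]],
    [[0, 0, 0], [0, 0, 0]],
    [[0, 0, 0.02], [0, 0, 0]],
    [[0, 0, 0.04], [0, 0, 0]],
    [[0, 0, 0.02], [0, 0, 0]],
  ],
)

```text
t: 46.93
tool_pos: [525.2, 52.2, 165.9]
eef_rot: [-1.906, -2.494, 0.003]
wrist_force: [-1.1, 0.1, 0.1]
grip_width: 22.1
grasp_force: 30.0
```

Request:
play_rows(
  steps=[
    [[0, 0, 0.04], [0, 0, 0]],
    [[0, 0, 0.03], [0, 0, 0]],
    [[0, 0, 0], [0, 0, 0]],
    [[0, 0, 0], [0, 0, 0]],
    [[0, 0, 0], [0, 0, 0]],
  ],
)

```text
t: 47.35
tool_pos: [526.6, 52.6, 150.9]
eef_rot: [1.907, 2.496, 0.0]
wrist_force: [-0.6, -0.2, -0.6]
grip_width: 21.5
grasp_force: 30.0
```

Run:
```python
from h import *
to(525.8,53.5,138)
```

```text
t 47.35 pos [526.6  52.6 150.9] psi 105.3 q6 -0.27 grip 21.5 f 30.0 F [-0.6 -0.2 -0.6] shift [ 0.0044 -0.002   0.0516] per row [ 0.0004 -0.0002  0.0052]
```

Request:
play_rows(
  steps=[
    [[0.004, -0.002, 0.02], [0, 0, 0]],
    [[0, 0, 0.02], [0, 0, 0]],
    [[0, 0, 0.011], [0, 0, 0]],
    [[0, 0, 0], [0, 0, 0]],
    [[0, 0, 0], [0, 0, 0]],
    [[0, 0, 0], [0, 0, 0]],
  ],
)

```text
t: 47.85
tool_pos: [525.8, 53.7, 138.0]
eef_rot: [1.906, 2.497, 0.0]
wrist_force: [-0.0, 0.5, -0.9]
grip_width: 21.7
grasp_force: 30.0
```

Request:
play_rows(
  hand=0.6,
  steps=[
    [[0, 0, 0], [0, 0, 0]],
    [[0, 0, 0], [0, 0, 0]],
    [[0, 0, 0], [0, 0, 0]],
    [[0, 0, 0], [0, 0, 0]],
    [[0, 0, -0.05], [0, 0, 0]],
    [[0, 0, -0.1], [0, 0, 0]],
    [[0, 0, -0.1], [0, 0, 0]],
    [[0, 0, -0.1], [0, 0, 0]],
    [[-0.1, 0, 0], [0, 0, 0]],
    [[-0.1, 0, 0], [0, 0, 0]],
    [[-0.1, 0, 0], [0, 0, 0]],
    [[-0.1, 0, 0], [0, 0, 0]],
    [[-0.1, 0, 0], [0, 0, 0]],
    [[-0.1, 0, 0], [0, 0, 0]],
    [[-0.1, 0, 0], [0, 0, 0]],
    [[-0.1, 0, 0], [0, 0, 0]],
    [[-0.1, 0, 0], [0, 0, 0]],
    [[-0.1, 0, 0], [0, 0, 0]],
    [[0, 0, 0], [0, 0, 0]],
    [[0, 0, 0], [0, 0, 0]],
  ],
)

```text
t: 49.52
tool_pos: [591.7, -188.5, 225.9]
eef_rot: [-1.909, -2.495, -0.001]
wrist_force: [-0.4, 0.2, 0.7]
grip_width: 56.4
grasp_force: 0.0
```

Run:
```python
from h import *
t=imaging.camera("top"); s=imaging.camera("scene"); print(ctrl.state()["tool_pos"])
j=cv2.resize(t["img"][190:270,210:290],(300,300),interpolation=cv2.INTER_CUBIC)
k=cv2.resize(s["img"][170:250,245:325],(300,300),interpolation=cv2.INTER_CUBIC)
a=np.hstack([cv2.resize(t["img"],(400,300)),cv2.resize(s["img"],(400,300))]); b=np.zeros((300,800,3),np.uint8); b[:,:300]=j; b[:,400:700]=k
cv2.imwrite("pics/f1.png",np.vstack([a,b])[:,:,::-1])
for c in(t,s):
    for q in blobs(c,cloud(c),10,30,15):
        if max(q[2][2:4])<34 and min(q[2][2:4])>12: print(*q)
```

```text
[ 591.60005227 -186.79093846  226.09681588]
[179. 131.] [741.3 210.1  26.8] [739.8 209.   14.6  32.   30.3] [54. 62. 62.] 56
[376. 189.] [443.4 315.1  28.4] [443.7 312.3  22.   14.6  69.6] [203. 147.  61.] 18
```

View pics/f1.png

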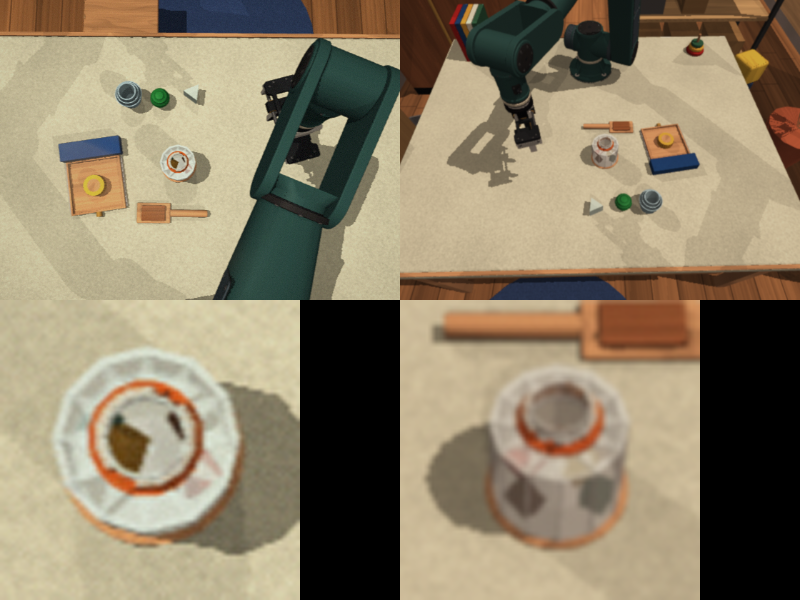

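The last picture shows the cap in the tray (93,186) and the bystanders in place. Several chunks show through the jar, and no chunk is left on the shelf in either view.

```bash
python3 -c "
from plant import ticket
print(ticket.finish_job())"
```

```text
the job is handed in; nothing more can be done
None
```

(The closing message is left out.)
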